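Release the key left latched on the warmer's key box

ROBOT

A 7-joint arm with a two-finger parallel gripper is mounted at the origin on the work surface. World frame = base frame: x ahead of the robot, y to its left, z up, the work surface at z = 0. Lengths are in mm, angles in rad, forces in N, time in s.
With the tool pointing down it reaches from about 425 to 1025 mm from the base axis. Payload 9.4 kg.
Tool frame: the origin (TCP) lies on the centre line of the jaws, within the pads' length; the fingertips stand 22 mm ahead of it and the grasp point (between the pads) lies 3 mm ahead of it (manip.tcp_to_tips is the z of the fingertips in the tool frame, in mm); z points along the fingers, x is the direction in which the jaws open and shut, and the axes are right-handed (so a half turn about z gives the same grasp; the last joint's range is limited). The gripper opens to 93 mm and grips with 3 to 60 N. Pads are 15 mm wide; open, the fingers measure 128 mm over their backs; the gripper's body (75 mm by 188 mm) begins 65 mm behind the grasp point.
Start: joints at [1.211, 0.599, -0.003, 1.599, 0.002, 0.943, -0.08], TCP at [202.299, -696.204, 240.618] pointing down, gripper open.
Joint ranges: [-2.57, 2.57], [-0.35, 1.97], [-1.29, 1.29], [0.11, 2.56], [-1.05, 4.19], [0.11, 1.86], [-2.63, 2.63]. Speed limits (rad/s): [2.22, 2.22, 3.01, 3.01, 3.14, 3.14, 3.14].

INTERFACE

Orientations are given as a rotation vector (axis times angle).
In Python, from rig import manip, eyes gives the robot as it stands. The module is installed in compiled form; this text tells all that it offers.
- The arm moves only by the tool send_rows, never from a script. Its argument "rows" is a list of rows, each an object with "dp": the shift along the tool's x, y, z as a fraction of full scale, a list of three; "roll": the turn about the tool's z as a fraction of full scale. In form: [{"dp": [tx, ty, tz], "roll": roll}, ...]. A call has 1 to 5 rows; each row is the pose to reach, as a shift and turn from the pose commanded when the call began, along the tool's axes at that moment, turning the shorter way round; what a row does not reach only later rows make up. Full scale, the value 1, is 40 cm for a shift and 2 pi rad for a turn. A row lasts 1/8 s, in which the tool goes at most 62.5 mm and 10.7 degrees, less where a joint would pass 70% of its speed; a pose out of reach is approached as far as the arm can. A call with a number of a shift or a turn outside -1 to 1 is refused whole. A call with a gripper value outside its range is refused whole. "jaw" is the closure in counts, from 0 (fully open) to 255 (shut), set as the call begins (left out, the last holds). The fingers move at their own pace and stop on an object; "grip_force" is the grip in N (left out, the last holds). Time passes only in rows, so rows that repeat a pose let the fingers close. It gives the time, the measured TCP pose, the force and the opening at its end, in the units of the state.
- manip.state(): the state, without advancing time (a new reading comes with each control period).
- eyes.camera(name): name is "side" or "top" or "wrist"; returns (picture, depth): 400x640x3 uint8, blue, green, red; 400x640 float32, mm along the optical axis (not along the pixel's ray), 0 where there is no reading.
- eyes.get_calibration(name): a dict with "fx", "fy", "cx", "cy" (pixels), "T" (4x4, takes a point from camera to world coordinates). Camera axes: x right, y down, z forward; pixel columns grow to the right and rows downward; lengths in mm; the calibration is good to about 2 mm. The wrist camera is an equidistant fisheye: a pixel r from the principal point sees the ray r / f radians off the axis. A picture is of the moment at which its call begins: read the wrist's pose just before it. get_calibration takes no time and is no camera call; for the wrist camera it gives the pose at the moment of the call.
- manip.hand_in(): hands the job in, once; it reports no verdict.
Trained networks look in the newest picture that a camera, given by its name, has taken for a name from the list of things; names that differ only in an ending like _2 or _b are one class to them, and where a whole thing is asked for, a point or a joint stands for the part that bears it (a point fixed in the world has none). Each returns a list of dicts, best first, with "score" (0 to 1); they miss things now and then, are a little off and sometimes report something else, mostly with a low value. They report only what shows in the picture. A call takes as long as a camera call.
- eyes.outline_of(camera, label): "mask" (400x640 bool, what is visible of it) and "pixel" ([column, row] in pixels, amid what is visible of it).
The state is a dict: "t": time; "qpos": joint angles; "joint_velocities": joint speeds; "joint_torque": joint torques, N m; "tcp_pos": TCP position; "eef_rot": TCP orientation; "force": force on the tool from outside, world axes, zero at the start; "moment": the same for the moment, N m; "gripper_width": finger opening in mm.
Only numpy, scipy, OpenCV 4.12 (cv2) and the standard library are available. Lean on these libraries where they do the work, as an engineer would, in place of code of your own. Each camera call takes 0.05 s, during which the arm holds its last target.

TASK

At closing time one of the four identical keys on the food warmer's key box has been left latched down; find out which by tapping lightly with a closed fingertip as needed, then press that key all the way down and let go, so that it springs up and all four keys stand up level. The other three keys may only be tapped lightly, never pushed down so far that they might latch (no more than 6 mm). Only touch and press: lift nothing, and leave the bottle, the basket and the shaker standing where they are.

Things in the scene. Friction and masses are not known exactly. Their poses are not given: they have to be found in the camera images.
- keybox: the food warmer's key box, low, aluminium, 130 x 300 x 60 mm high, fixed to the steel counter. Origin: centre of its underside, on the counter. y axis along the row of keys, x across it, z up. Its four keys stand on the middle of its top at y = +93, +31, -31 and -93 mm in its frame. Exactly one key starts latched down, three start up; no mark shows which
- key_a_top (a point): centre of the top face of one of the four identical square grey push-push keys, 34 x 34 mm, each in a black 46 x 46 mm bezel whose top is 64 mm above the counter. Key up: this point is 78 mm above the counter; latched down: 74 mm; bottom of the stroke: 70 mm. Letters are dealt to the places along the row anew each time
- key_b_top (a point): the same point on another key, of the same sizes. All keys behave alike: a spring lifts the key; 2.5 N starts an up key moving, 5 N a latched one, and 8 N brings either to the bottom
- key_c_top (a point): the same point on another key. The latched key, pushed its remaining 4 mm to the bottom and let go, springs all the way up and stays up; let go short of the bottom, it returns to its latched height
- key_d_top (a point): the same point on another key. A key that is up latches if it is pushed all 8 mm to the bottom and let go; pushed 6 mm or less it just springs back up
- squeeze_bottle: white squeeze bottle with a spout, 60 mm diameter, 165 mm tall, loose, standing beyond the +y end of the key box; origin at the centre of its foot. Not to be disturbed
- basket: open blue plastic food basket, solid walls, 110 x 170 x 60 mm high, loose, on the counter on the far (+x) side of the key box; origin at the centre of its underside. Not to be disturbed
- shaker: steel shaker jar, 48 mm diameter, 85 mm tall, loose, beyond the -y end of the key box; origin at the centre of its foot. Not to be disturbed

How it is judged (in metres and radians):
On the way, in this order (a step that is already met when the one before it is completed fails the run):
1. the key that started latched has been pressed down to the bottom of its stroke (((height (world z) of key_a_top below 0.0712 m and distance of key_a_top from where it was at the start of the episode below 0.005 m) or (height (world z) of key_b_top below 0.0712 m and distance of key_b_top from where it was at the start of the episode below 0.005 m) or (height (world z) of key_c_top below 0.0712 m and distance of key_c_top from where it was at the start of the episode below 0.005 m) or (height (world z) of key_d_top below 0.0712 m and distance of key_d_top from where it was at the start of the episode below 0.005 m))), for 0.02 s.
2. let go, the key that started latched has come up (((height (world z) of key_a_top above 0.0765 m and distance of key_a_top from where it was at the start of the episode above 0.002 m) or (height (world z) of key_b_top above 0.0765 m and distance of key_b_top from where it was at the start of the episode above 0.002 m) or (height (world z) of key_c_top above 0.0765 m and distance of key_c_top from where it was at the start of the episode above 0.002 m) or (height (world z) of key_d_top above 0.0765 m and distance of key_d_top from where it was at the start of the episode above 0.002 m))), for 0.2 s.
At the end, for the whole second after the job is handed in: all four key tops stand within 1.5 mm of their up height (78 mm above the counter), and bottle, basket and shaker stand upright within 15 mm of where they were (height (world z) of each of key_a_top, key_b_top, key_c_top, key_d_top above 0.0765 m and distance of each of squeeze_bottle, basket, shaker from where it was at the start of the episode below 0.015 m and angle between each of squeeze_bottle, basket, shaker's own z axis and vertical below 0.15 rad); the robot touches nothing.
It fails at once if one of the three keys that were up is pushed down more than 6.5 mm (distance of any of key_a_top, key_b_top, key_c_top, key_d_top from where it was at the start of the episode above 0.0065 m).
It fails at once if the bottle, the basket or the shaker is shoved more than 15 mm, lifted or tipped (not (distance of each of squeeze_bottle, basket, shaker from where it was at the start of the episode below 0.015 m and angle between each of squeeze_bottle, basket, shaker's own z axis and vertical below 0.15 rad)).
It also fails if it takes over 45 s, if anything falls off the work surface, if the arm or the gripper's body presses on something with over 40 N, if the wrist force passes 120 N, or if a joint passes its speed limit or range.

## Working session

There is one attempt and no reset: what is moved stays moved. The work goes in short steps, Python scripts to look and compute and a tool call to move; the robot and the scene stay as the last step left them, time stands still between calls to the robot, and variables do not carry over. Pictures are saved under pics/ and viewed, and the job is handed in when it is done.

Besides the shell and the picture viewer there is one more tool, called after "Request:" by a JSON object that holds its "api" and its "payload", one argument or row to a line. send_rows: Moves the arm, as the interface text tells. Its arguments: {"type":"object","properties":{"rows":{"type":"array"},"jaw":{"type":"number"},"grip_force":{"type":"number"}},"required":["rows"]}

```bash
mkdir -p pics; python3 - <<'E'
from rig import manip, eyes
import cv2,numpy as np
s=manip.state(); print(s['t'],s['tcp_pos'],s['eef_rot'],s['force'],s['gripper_width'],manip.tcp_to_tips)
for n in('top','side'):
    p,d=eyes.camera(n); cv2.imwrite(f'pics/{n}0.png',p); np.save(f'pics/{n}0.npy',d)
    c=eyes.get_calibration(n); print(n,c)
E
```

```text
0.0 [ 202.13425191 -695.78288769  239.7786054 ] [-2.51170612e+00  1.88573024e+00  2.07469387e-03] [ 1.77648116 -0.10976169  0.05169397] 92.92476236422647 22.0
top {'fx': 368.5026150506651, 'fy': 368.5026150506651, 'cx': 315.19604096609896, 'cy': 202.37748263885342, 'T': array([[ 1.02659559e-02, -9.89812688e-01,  1.42005118e-01,
         4.72328317e+02],
       [-9.99555975e-01, -6.18527093e-03,  2.91478082e-02,
         6.22042335e+01],
       [-2.79725302e-02, -1.42241294e-01, -9.89436684e-01,
         8.90317466e+02],
       [ 0.00000000e+00,  0.00000000e+00,  0.00000000e+00,
         1.00000000e+00]])}
side {'fx': 455.2256067431963, 'fy': 455.2256067431963, 'cx': 322.95098727455036, 'cy': 195.36693899427536, 'T': array([[ 9.98734541e-01, -4.47822363e-02,  2.28881629e-02,
         6.01357114e+02],
       [-4.71570223e-02, -6.75696930e-01,  7.35669677e-01,
        -6.40412995e+02],
       [-1.74794720e-02, -7.35818055e-01, -6.76953660e-01,
         7.44967984e+02],
       [ 0.00000000e+00,  0.00000000e+00,  0.00000000e+00,
         1.00000000e+00]])}
```

View pics/top0.png

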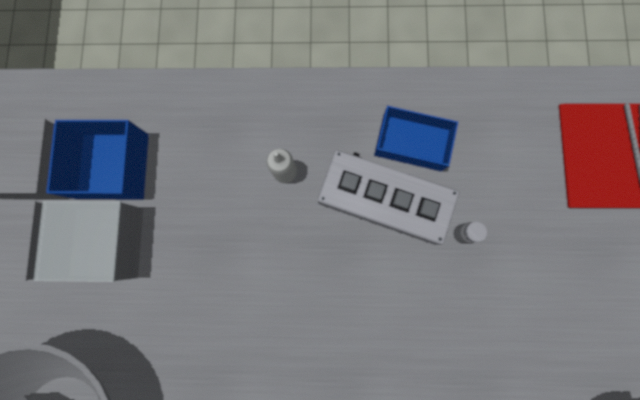

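View pics/side0.png

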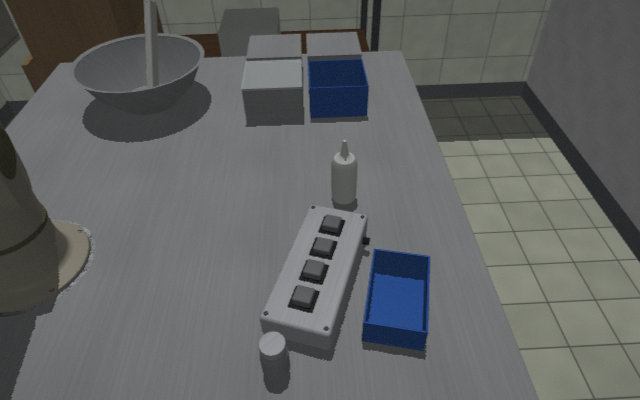

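The top view shows four keys at about (350,181), (376,190), (403,199) and (429,209). The bottle is at (281,160), the basket at (417,139) and the shaker at (475,232). Next I'll locate the keys in world coordinates and compare their heights in the depth images.

```bash
cat > h.py <<'E'
from rig import manip, eyes
import cv2,numpy as np
def pts(n,d,mask):
    c=eyes.get_calibration(n); v,u=np.nonzero(mask&(d>0)); z=d[v,u]
    P=np.c_[(u-c['cx'])/c['fx']*z,(v-c['cy'])/c['fy']*z,z]
    return P@c['T'][:3,:3].T+c['T'][:3,3],u,v
E
python3 - <<'E'
from h import *
for n in('top','side'):
    p,d=eyes.camera(n)
    for lab in('key_a_top','keybox','squeeze_bottle','basket','shaker'):
        for r in eyes.outline_of(n,lab)[:5]:
            m=r['mask']; P,u,v=pts(n,d,m)
            if len(P)==0: continue
            print(n,lab,round(r['score'],2),np.round(r['pixel']),m.sum(),np.round(np.median(P,0),1),np.round(P.min(0)),np.round(P.max(0)))
            if lab=='key_a_top':
                e=cv2.erode(m.astype(np.uint8),np.ones((3,3)),iterations=2)>0
                Q,_,_=pts(n,d,e)
                if len(Q): print('   core',len(Q),np.round(Q.mean(0),1),np.round(Q.std(0),2))
            if lab=='keybox':
                t=P[abs(P[:,2]-60)<4][:,:2].astype(np.float32); print('  rect',cv2.minAreaRect(t))
E
```

```text
top key_a_top 0.67 [427. 210.] 288 [ 577.4 -165.3   77.8] [ 558. -192.   59.] [ 600. -147.   84.]
   core 150 [ 576.5 -165.4   78.5] [7.24 8.26 1.45]
top keybox 0.78 [390. 197.] 6148 [601.9 -79.1  60.1] [ 500. -256.   -2.] [729.  82.  67.]
  rect ((607.8291625976562, -78.89463806152344), (299.0170593261719, 129.52960205078125), 71.00897979736328)
top squeeze_bottle 0.86 [280. 166.] 747 [664.6 158.6 117. ] [646. 135.   4.] [698. 193. 167.]
top basket 0.98 [418. 138.] 4015 [ 758.  -157.     6.1] [ 676. -253.   -3.] [847. -54.  64.]
top shaker 0.74 [470. 234.] 613 [ 525.5 -252.5   83. ] [ 503. -318.   -2.] [ 552. -239.   90.]
side key_a_top 0.57 [303. 297.] 377 [ 575.3 -170.9   75. ] [ 557. -186.   60.] [ 596. -146.   79.]
   core 214 [ 575.9 -171.2   75.2] [7.78 7.95 1.78]
side key_a_top 0.18 [400. 300.] 5884 [ 752.6 -143.9    3.4] [ 676. -245.   -6.] [841.  -5.  60.]
   core 5180 [ 752.5 -144.2   14.6] [33.31 58.48 18.55]
side keybox 0.86 [314. 285.] 7707 [ 601.9 -129.7   57.1] [ 490. -243.   -5.] [723. 142.  84.]
  rect ((606.5436401367188, -78.96269226074219), (297.6712646484375, 127.32640075683594), 70.8840103149414)
side squeeze_bottle 0.92 [344. 173.] 1252 [673.5 143.9  80.2] [645. 133.  -3.] [704. 186. 163.]
side basket 0.95 [397. 301.] 5855 [ 752.7 -144.2    3.4] [ 676. -245.   -4.] [840.  -3.  60.]
side shaker 0.92 [278. 355.] 1284 [ 527.1 -275.7   61.7] [ 493. -287.   -5.] [ 549. -206.   86.]
```

```bash
python3 - <<'E'
from h import *
a=np.radians(70.95); c0=np.array([607.3,-79]); Y=np.array([np.cos(a),np.sin(a)]); X=np.array([Y[1],-Y[0]])
for n in('top','side'):
  for rep in range(3):
    p,d=eyes.camera(n); P,u,v=pts(n,d,d>0)
    L=np.c_[(P[:,:2]-c0)@X,(P[:,:2]-c0)@Y]
    f=(abs(L[:,0])>28)&(abs(L[:,0])<52)&(abs(L[:,1])<135)&(abs(P[:,2]-60)<6)
    A=np.c_[L[f],np.ones(f.sum())]; k=np.linalg.lstsq(A,P[f,2],rcond=None)[0]
    out=[]
    for y in(93,31,-31,-93):
        g=(abs(L[:,0])<11)&(abs(L[:,1]-y)<11); r=P[g,2]-np.c_[L[g],np.ones(g.sum())]@k
        h=(abs(L[:,0])<30)&(abs(L[:,1]-y)<30)&(P[:,2]-np.c_[L,np.ones(len(L))]@k>9)
        out.append((round(np.median(r),2),round(r.mean(),2),g.sum(),np.round(L[h].mean(0),1).tolist()))
    print(n,out)
for y in(93,31,-31,-93): print(y,c0+Y*y)
from scipy.spatial.transform import Rotation as R
s=manip.state(); print(s['t'],R.from_rotvec(s['eef_rot']).as_matrix().round(3))
E
```

```text
top [(np.float64(18.06), np.float64(18.05), np.int64(94), [-0.2, 93.1]), (np.float64(14.23), np.float64(14.2), np.int64(96), [0.2, 31.3]), (np.float64(17.96), np.float64(18.05), np.int64(98), [-0.0, -30.0]), (np.float64(18.19), np.float64(18.19), np.int64(97), [-0.1, -91.6])]
top [(np.float64(18.26), np.float64(18.31), np.int64(97), [-0.3, 93.0]), (np.float64(14.06), np.float64(13.99), np.int64(96), [0.3, 31.3]), (np.float64(18.06), np.float64(18.07), np.int64(99), [-0.1, -30.0]), (np.float64(18.36), np.float64(18.31), np.int64(99), [-0.1, -91.4])]
top [(np.float64(17.81), np.float64(17.93), np.int64(95), [-0.3, 93.1]), (np.float64(14.1), np.float64(14.14), np.int64(96), [0.3, 31.3]), (np.float64(18.14), np.float64(18.08), np.int64(99), [-0.1, -29.9]), (np.float64(17.99), np.float64(18.19), np.int64(102), [0.1, -91.5])]
side [(np.float64(18.1), np.float64(18.15), np.int64(84), [0.2, 89.8]), (np.float64(14.14), np.float64(14.1), np.int64(98), [-0.4, 29.7]), (np.float64(18.32), np.float64(18.34), np.int64(110), [-0.1, -33.5]), (np.float64(17.91), np.float64(18.0), np.int64(131), [0.1, -94.8])]
side [(np.float64(18.11), np.float64(18.21), np.int64(87), [0.0, 90.0]), (np.float64(14.02), np.float64(14.18), np.int64(99), [-0.3, 29.6]), (np.float64(18.02), np.float64(17.89), np.int64(112), [-0.2, -33.6]), (np.float64(18.07), np.float64(18.05), np.int64(130), [-0.0, -94.9])]
side [(np.float64(18.11), np.float64(18.13), np.int64(86), [0.1, 89.8]), (np.float64(14.26), np.float64(14.3), np.int64(92), [-0.5, 29.2]), (np.float64(18.1), np.float64(18.05), np.int64(111), [-0.2, -33.3]), (np.float64(17.97), np.float64(17.97), np.int64(133), [-0.1, -94.9])]
93 [637.65456304   8.90677165]
31 [617.41818768 -49.69774278]
-31 [ 597.18181232 -108.30225722]
-93 [ 576.94543696 -166.90677165]
1.0 [[ 0.279 -0.96  -0.   ]
 [-0.96  -0.279 -0.   ]
 [ 0.     0.    -1.   ]]
```

Six depth readings agree. The key at y = +31, around (617,-50), stands 14 mm above the box top and the other three stand 18 mm above it, so this is the latched key. I'll close the gripper and travel there at the current height.

Request:
{"api": "send_rows", "payload": {
  "rows": [
    {"dp": [-0.084,-0.0965,0],"roll": 0},
    {"dp": [-0.168,-0.193,0],"roll": 0},
    {"dp": [-0.252,-0.2895,0],"roll": 0},
    {"dp": [-0.336,-0.386,0],"roll": 0},
    {"dp": [-0.42,-0.4825,0],"roll": 0}
  ],
  "jaw": 255,
  "grip_force": 20
}}

```text
t: 1.62
tcp_pos: [341.6, -479.7, 240.8]
eef_rot: [2.512, -1.886, 0.001]
force: [0.7, -0.1, 0.3]
gripper_width: 47.8
```

Request:
{"api": "send_rows", "payload": {
  "rows": [
    {"dp": [-0.084,-0.0965,0],"roll": 0},
    {"dp": [-0.168,-0.193,0],"roll": 0},
    {"dp": [-0.252,-0.2895,0],"roll": 0},
    {"dp": [-0.336,-0.386,0],"roll": 0},
    {"dp": [-0.42,-0.4825,0],"roll": 0}
  ]
}}

```text
t: 2.25
tcp_pos: [480.1, -264.4, 240.9]
eef_rot: [-2.512, 1.886, -0.001]
force: [-0.2, -0.4, -0.6]
gripper_width: 1.6
```

Request:
{"api": "send_rows", "payload": {
  "rows": [
    {"dp": [-0.084,-0.0965,0],"roll": 0},
    {"dp": [-0.168,-0.193,0],"roll": 0},
    {"dp": [-0.252,-0.2895,0],"roll": 0},
    {"dp": [-0.419,-0.4815,0],"roll": 0},
    {"dp": [-0.419,-0.4815,0],"roll": 0}
  ]
}}

```text
t: 2.88
tcp_pos: [618.8, -47.8, 240.7]
eef_rot: [-2.514, 1.882, -0.0]
force: [0.3, -0.5, -0.0]
gripper_width: 0.4
```

```bash
python3 - <<'E'
from h import *
s=manip.state(); print(s['t'],s['tcp_pos'],s['force'],s['gripper_width'])
p,d=eyes.camera('wrist'); cv2.imwrite('pics/w1.png',p)
p,d=eyes.camera('side'); cv2.imwrite('pics/s1.png',p)
E
```

```text
2.875 [618.81251488 -47.84195182 240.71909733] [ 0.30702141 -0.54013276 -0.0315034 ] 0.3919845976887738
```

View pics/w1.png

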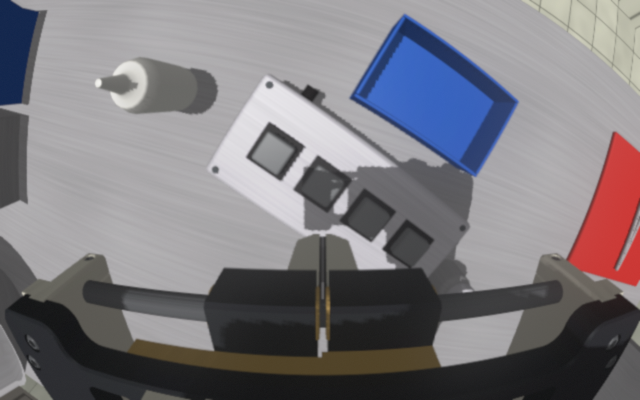

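View pics/s1.png

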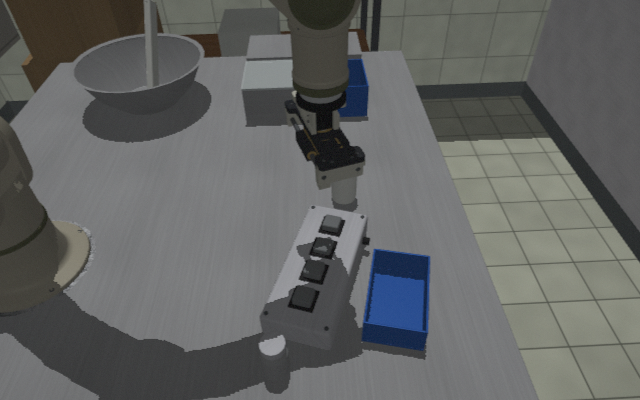

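The side and wrist views agree: the closed tip, near wrist pixel (322,240), hangs over the second key, near (322,183). I'll correct about 2 mm and go down to 4 mm above it.

Request:
{"api": "send_rows", "payload": {
  "rows": [
    {"dp": [0.0035,0.0045,0.12],"roll": 0},
    {"dp": [0.0035,0.0045,0.24],"roll": 0},
    {"dp": [0.0035,0.0045,0.32],"roll": 0},
    {"dp": [0.0035,0.0045,0.35],"roll": 0},
    {"dp": [0.0035,0.0045,0.35],"roll": 0}
  ]
}}

```text
t: 3.6
tcp_pos: [615.9, -53.5, 100.5]
eef_rot: [2.511, -1.886, -0.001]
force: [-0.3, 0.0, 0.0]
gripper_width: 0.6
```

```bash
python3 - <<'E'
from h import *
for i in range(2):
    s=manip.state(); print(s['t'],s['tcp_pos'],s['force'])
    p,d=eyes.camera('side')
cv2.imwrite('pics/s2.png',cv2.resize(p[160:320,220:420],(800,640))[:600])
E
```

```text
3.6 [615.85747279 -53.45494893 100.50517451] [-0.28116074  0.01406107  0.03239456]
3.65 [616.40573907 -53.35335111 101.34619102] [-0.02863312 -0.99976334 -0.71382509]
```

View pics/s2.png

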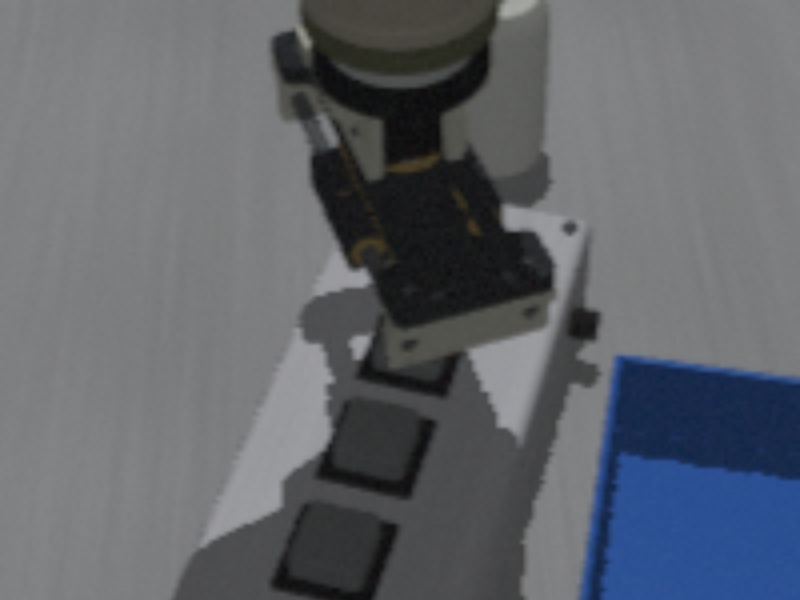

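The side view shows the closed fingers over the second key with nothing else near them. Now I'll recentre and make light contact.

Request:
{"api": "send_rows", "payload": {
  "rows": [
    {"dp": [-0.008,-0.006,0],"roll": 0},
    {"dp": [-0.008,-0.006,0.005],"roll": 0},
    {"dp": [-0.008,-0.006,0.01],"roll": 0},
    {"dp": [-0.008,-0.006,0.014],"roll": 0},
    {"dp": [-0.008,-0.006,0.014],"roll": 0}
  ]
}}

```text
t: 4.32
tcp_pos: [617.6, -49.2, 95.2]
eef_rot: [-2.512, 1.886, -0.0]
force: [-0.0, 0.6, 5.8]
gripper_width: 0.5
```

The tip meets 5.8 N with its height near 73 mm, which is how a latched key behaves. Now I'll press to the bottom.

Request:
{"api": "send_rows", "payload": {
  "rows": [
    {"dp": [0,0,0.005],"roll": 0},
    {"dp": [0,0,0.01],"roll": 0},
    {"dp": [0,0,0.011],"roll": 0},
    {"dp": [0,0,0.011],"roll": 0}
  ]
}}

```text
t: 4.82
tcp_pos: [617.6, -49.2, 92.2]
eef_rot: [-2.512, 1.886, -0.001]
force: [-4.8, 0.3, 19.2]
gripper_width: 0.5
```

The force is 19 N, above the 8 N needed, with the tip at 70.2 mm, so the key is at the bottom. Now I'll let go straight up.

Request:
{"api": "send_rows", "payload": {
  "rows": [
    {"dp": [0,0,-0.01],"roll": 0},
    {"dp": [0,0,-0.03],"roll": 0},
    {"dp": [0,0,-0.1],"roll": 0},
    {"dp": [0,0,-0.22],"roll": 0},
    {"dp": [0,0,-0.35],"roll": 0}
  ]
}}

```text
t: 5.45
tcp_pos: [616.9, -49.3, 231.4]
eef_rot: [2.511, -1.886, -0.002]
force: [-0.4, -0.2, -0.2]
gripper_width: 0.2
```

Request:
{"api": "send_rows", "payload": {
  "rows": [
    {"dp": [0.1,0.11,0],"roll": 0},
    {"dp": [0.2,0.22,0],"roll": 0},
    {"dp": [0.3,0.33,0],"roll": 0},
    {"dp": [0.4,0.45,0],"roll": 0},
    {"dp": [0.4,0.45,0],"roll": 0}
  ]
}}

```text
t: 6.08
tcp_pos: [485.6, -258.0, 230.6]
eef_rot: [2.502, -1.895, -0.001]
force: [0.7, 0.1, 0.4]
gripper_width: 0.8
```

```bash
python3 - <<'E'
from h import *
s=manip.state(); print(s['t'],s['tcp_pos'],s['force'])
a=np.radians(70.95); c0=np.array([607.3,-79]); Y=np.array([np.cos(a),np.sin(a)]); X=np.array([Y[1],-Y[0]])
for n in('top','side'):
    p,d=eyes.camera(n); cv2.imwrite(f'pics/{n}3.png',p); P,u,v=pts(n,d,d>0)
    L=np.c_[(P[:,:2]-c0)@X,(P[:,:2]-c0)@Y]
    f=(abs(L[:,0])>28)&(abs(L[:,0])<52)&(abs(L[:,1])<135)&(abs(P[:,2]-60)<6)
    k=np.linalg.lstsq(np.c_[L[f],np.ones(f.sum())],P[f,2],rcond=None)[0]
    for y in(93,31,-31,-93):
        g=(abs(L[:,0])<11)&(abs(L[:,1]-y)<11); r=P[g,2]-np.c_[L[g],np.ones(g.sum())]@k
        print(n,y,round(np.median(r),2),g.sum())
    for lab in('squeeze_bottle','basket','shaker'):
        for r in eyes.outline_of(n,lab)[:1]: print(lab,np.round(np.median(pts(n,d,r['mask'])[0],0),1),r['pixel'])
E
```

```text
6.075 [ 485.58203129 -257.95028134  230.61217305] [0.69685765 0.05252059 0.39370137]
top 93 17.96 91
top 31 18.04 99
top -31 17.85 97
top -93 18.28 99
squeeze_bottle [665.2 158.3 115.9] [280.4, 164.8]
basket [ 758.9 -157.3    6.2] [418.0, 141.5]
shaker [ 527.  -252.7   82.1] [467.2, 236.7]
side 93 17.67 84
side 31 18.06 101
side -31 18.06 112
side -93 17.96 128
squeeze_bottle [672.8 144.2  78.5] [346.3, 174.8]
basket [ 752.3 -143.6    3.3] [396.4, 301.6]
shaker [ 527.4 -275.8   69.8] [274.9, 353.5]
```

All four keys now stand 18 mm above the box top, and the bottle, basket and shaker have not moved. The arm is clear, so I'm handing in.

```bash
python3 -c "
from rig import manip
print(manip.hand_in())"
```

```text
the job is handed in; nothing more can be done
None
```

The latched key was the one at y = +31 mm. I pressed it to the bottom and let go, and it sprang up, so all four keys now stand level. I handed the job in with about 6 s on the robot's clock.

- **Finding the key:** I compared the keys' heights in the depth images instead of tapping them. In six readings from two cameras it stood 14 mm above the box top and the other three 18 mm. I never touched the other three.
- **Pressing it:** Light contact gave 5.8 N with the tip near 73 mm, as expected of a latched key. The full press reached 19 N with the tip at 70.2 mm, the bottom of the stroke.
- **Last checks:** All four keys read 17.7 to 18.3 mm above the box top in both cameras. The bottle, basket and shaker were where they started to within about 2 mm. The one exception was the side camera's shaker height, which read 8 mm higher than before. I put that down to a different outline, since the shaker's position on the counter agreed in both cameras.
- **Arm:** It ended clear of everything, with the force reading under 1 N. No check failed.

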